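# Lock the loose bayonet cap of an air-line filter

## Robot

A 6-joint arm with a two-finger parallel gripper is mounted at the origin on the work surface. World frame = base frame: x ahead of the robot, y to its left, z up, the work surface at z = 0. Lengths are in m, angles in rad, forces in N, time in s.
With the tool pointing down it reaches from about 0.25 to 0.85 m from the base axis. Payload 12.5 kg.
Tool frame: the origin (TCP) lies between the finger pads; the fingertips stand 8 mm ahead of it and the grasp point (between the pads) lies 11 mm behind it (tip_extent is the distance from the TCP to the fingertips, in m); z points along the fingers, y is the line along which they close (so a half turn about z gives the same grasp; the last joint's range is limited). The gripper opens to 93 mm and grips with 3 to 60 N. Pads are 15 mm wide; open, the fingers measure 128 mm over their backs; the gripper's body (75 mm by 188 mm) begins 65 mm behind the grasp point.
Start: joints at [-1.267, 0.351, 1.652, -0, 1.139, -0.085], TCP at [0.209, -0.509, 0.227] pointing down, gripper open.
Joint ranges: [-2.75, 2.75], [-0.79, 2.1], [0.01, 2.65], [-1.57, 4.71], [0.07, 3.14], [-2.87, 2.87]. Speed limits (rad/s): [2.22, 2.22, 2.79, 3.14, 3.14, 3.14].

## Interface

Orientations are given as a rotation vector (axis times angle).
In Python, from station import read_state, capture, hand_in, tip_extent gives the robot as it stands.
- The arm moves only by the tool jog_arm, never from a script. Its argument "steps" is a list of rows, each a list of 3 entries, a list of its own where there are three numbers: the closure, from -1 (fully open) to 1 (shut), so that 0 is half open, then the shift along the tool's x, y, z in mm, then the turn, a rotation vector about the tool's x, y, z in degrees. A call has exactly 5 rows; each row shifts and turns the commanded pose from where the row before left it, along the tool's axes as they then stand; what a row does not reach is not made up. A row lasts 1/12 s, in which the tool goes at most 41.7 mm and 7.16 degrees, less where a joint would pass 70% of its speed; a pose out of reach is approached as far as the arm can. A call is refused whole if a number of a shift passes 41.7 or a number of a turn 7.16, either way. A call with a gripper value outside its range is refused whole. The fingers move at their own pace and stop on an object; the grip force is fixed at half the most. Time passes only in rows, so rows that do not move let the fingers close, or fill a call up. It gives the time, the measured TCP pose, the force, the opening and the grip force at its end, in the units of the state.
- read_state(): the state, without advancing time (a new reading comes with each control period).
- capture(name): name is "side" or "top"; returns a dict with "pixels" (420x560x3 uint8, red, green, blue), "range_z" (420x560 float32, m along the optical axis (not along the pixel's ray), 0 where there is no reading), "mtx" (3x3 intrinsics, pixels), "rvec" (rotation vector, rad) and "tvec" (3), from world to camera coordinates, as OpenCV has them. Camera axes: x right, y down, z forward; pixel columns grow to the right and rows downward; lengths in m; the calibration is good to about 2 mm. A picture is of the moment at which its call begins.
- hand_in(): hands the job in; it is judged then, once.
The state is a dict: "time": time; "joints": joint angles; "dq": joint speeds; "joint_efforts": joint torques, N m; "eef_pos": TCP position; "tool_rot": TCP orientation; "wrist_force": force on the tool from outside, world axes, zero at the start; "torque": the same for the moment, N m; "finger_gap": finger opening in m; "gripper_force": force on a finger pad.
Only numpy, scipy, OpenCV 4.12 (cv2) and the standard library are available. Lean on these libraries where they do the work, as an engineer would, in place of code of your own. Each camera call takes 0.05 s, during which the arm holds its last target. There are 200 camera calls.

## Task

Three air-line filter pots stand on the knife maker's bench; two are shut, but the cap of the third is still standing up on its spring with its grip bar across the pot's brass pipe stubs. Push that cap down against its spring, twist it a quarter turn clockwise (seen from above), and let go so that it stays locked down, with its bar in line with the pipe stubs like the other two.

Things in the scene. Friction and masses are not known exactly. Their poses are not given: they have to be found in the camera images.
- pot: The filter pot with the unlocked cap, fixed: 100 x 100 x 8 mm foot plate, grey body 76 mm in diameter up to 88 mm height, then a 54 mm steel collar that the cap slides on. Brass pipe stubs reach 59 mm out along its +x and -x, 60 mm up. Origin: foot's underside centre; z up. Two like pots, locked (caps 14 mm lower, bars along their stubs), stand 150 mm or more away.
- cap_grip (a point): Middle of the unlocked cap's grip bar, on the cap's upright axis; moves and turns with the cap. Cap: aluminium cup 64 mm in diameter, 45 mm tall, flat top 163 mm above the bench at the start. On it stands a black bar 56 mm long (along this point's y), 14 mm thick, 28 mm high; the point is at half its height. Fingertips beside the bar may press on the flat top.
- cap_press (a joint): How far the cap is pushed down (m): 0 standing up, as at the start; 0.028 down on its stop. The spring lifts with about 5 N at 0, 10 N at 0.018, 12 N at 0.028. The cap can turn only while pushed in past 0.018; turned and let go it rises to 0.014 and is caught there; let go unturned it springs back to 0.
- cap_turn (a joint): Turn of the cap (rad), growing clockwise seen from above: within 0.09 of 0 at the start (bar across the stubs, along the pot's y), 1.57 with the bar in line with the stubs, hard stop at 1.745. Pins run in the cap's J-shaped slots: not pushed in past 0.018 it turns only to about 0.15; beyond 1.32 it rises into its catch when let go.

How it is judged:
By the outcome, as a careful person would: the job done as asked, in the order asked, and still so for the second after the job is handed in, with the robot touching nothing.
It also fails if it takes over 37 s, if anything falls off the work surface, if the arm or the gripper's body presses on something with over 40 N, if the wrist force passes 120 N, or if a joint passes its speed limit or range.

## Working session

There is one attempt and no reset: what is moved stays moved. The work goes in short steps, Python scripts to look and compute and a tool call to move; the robot and the scene stay as the last step left them, time stands still between calls to the robot, and variables do not carry over. Pictures are saved under pics/ and viewed, at most 10 in all, crops included, and the job is handed in when it is done.

Besides the shell and the picture viewer there is one more tool, called as name(argument=value, ...), one argument or row to a line, values as JSON. jog_arm: Moves the arm, as the interface text tells. Its arguments: {"type":"object","properties":{"steps":{"type":"array"}},"required":["steps"]}

```bash
mkdir -p pics
python3 - <<'E'
from station import read_state, capture, tip_extent
import cv2, numpy as np
s=read_state(); print(s, tip_extent)
for n in ("top","side"):
    c=capture(n); np.savez(f"{n}0.npz",**c); cv2.imwrite(f"pics/{n}0.png",c["pixels"][...,::-1]); print(n,c["mtx"].tolist(),(-cv2.Rodrigues(c["rvec"])[0].T@c["tvec"].reshape(3)).round(3))
E
```

```text
{'time': 0.0, 'joints': array([-1.26662553e+00,  3.51236209e-01,  1.65240792e+00, -2.65149352e-05,
        1.13909807e+00, -8.45991891e-02]), 'dq': array([-3.43096821e-04, -1.29322423e-04, -8.36528588e-05, -6.81866757e-04,
        1.92193248e-04, -9.85588364e-04]), 'joint_efforts': array([-1.04002251e-03, -4.97326577e+01, -2.85259652e+01,  6.99672871e-02,
        2.57104298e-02, -7.55564247e-05]), 'eef_pos': array([ 0.20839715, -0.5086351 ,  0.22610759]), 'tool_rot': array([-3.08130405e+00, -6.06636835e-01,  2.35347626e-04]), 'wrist_force': array([-0.02681887,  0.31545424,  0.85534859]), 'torque': array([ 0.00023501, -0.00261812, -0.03921924]), 'gripper_force': 0.0, 'finger_gap': 0.09290896404658035} 0.008
top [[397.31231122708505, 0.0, 274.8302854987716], [0.0, 397.31231122708505, 203.34787215014043], [0.0, 0.0, 1.0]] [ 0.411 -0.021  0.762]
side [[507.01811731235887, 0.0, 269.3695061780686], [0.0, 507.01811731235887, 217.79464395743642], [0.0, 0.0, 1.0]] [ 0.456 -0.703  0.645]
```

View pics/top0.png

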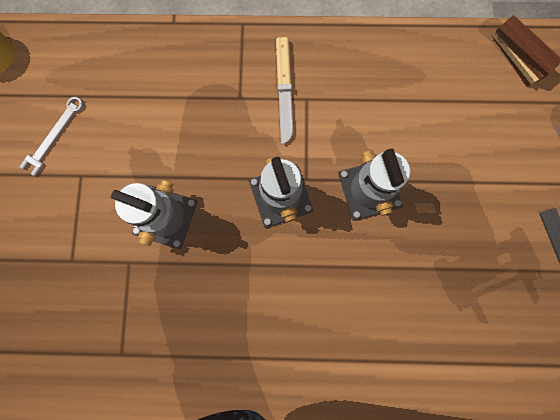

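View pics/side0.png

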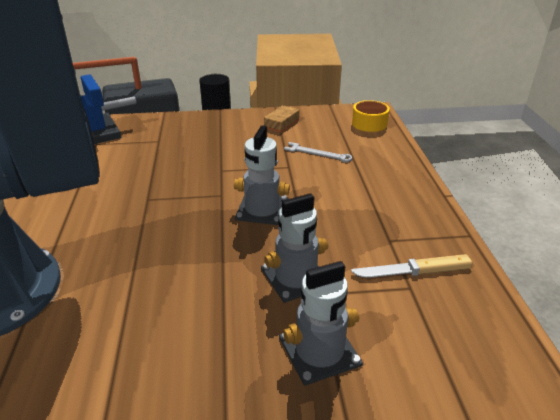

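The left pot in the top view (cap near pixel 137,203) is unlocked. Its bar crosses the stubs at (165,187) and (146,238), while the bars on the other two lie along theirs.

```bash
cat > h.py <<'E'
import numpy as np, cv2
def cloud(c):
    R=cv2.Rodrigues(c["rvec"])[0]; z=c["range_z"]; v,u=np.indices(z.shape); K=c["mtx"]
    p=np.stack([(u-K[0,2])/K[0,0]*z,(v-K[1,2])/K[1,1]*z,z],-1)
    w=(p-c["tvec"].reshape(3))@R; w[z==0]=np.nan; return w
def rect(P):
    r=cv2.minAreaRect((P[:,:2]*1000).astype(np.float32)); b=cv2.boxPoints(r)
    e=max((b[1]-b[0],b[2]-b[1]),key=np.linalg.norm)
    return np.round(r[0],1),np.round(r[1],1),round(np.degrees(np.arctan2(e[1],e[0]))%180,1)
E
python3 - <<'E'
from h import *
for n in("top","side"):
    c=dict(np.load(n+"0.npz")); w=cloud(c); g=c["pixels"].astype(int).sum(-1)/3
    hsv=cv2.cvtColor(c["pixels"],cv2.COLOR_RGB2HSV)
    if n=="top":
        roi=np.zeros(g.shape,bool); roi[140:280,80:220]=1
    else:
        roi=np.zeros(g.shape,bool); roi[115:230,225:300]=1
    z=w[...,2]
    bar=w[roi&(z>.18)&(z<.2)]; print(n,"bar",len(bar),rect(bar),np.median(bar[:,2]))
    cap=w[roi&(z>.155)&(z<.17)&(g>130)]; print("cap",len(cap),rect(cap),np.median(cap[:,2]),cv2.minEnclosingCircle((cap[:,:2]*1000).astype(np.float32)))
    br=w[roi&(hsv[...,0]<25)&(hsv[...,1]>120)&(z>.04)&(z<.08)]; 
    print("brass",len(br),rect(br))
    for (a,b) in ((0,0),):
        m=(roi&(hsv[...,0]<25)&(hsv[...,1]>120)&(z>.04)&(z<.08)).astype(np.uint8)
        k,l,st,ce=cv2.connectedComponentsWithStats(m)
        for i in range(1,k):
            if st[i,4]>15: print(ce[i],st[i,4],np.median(w[l==i],0).round(4))
    # other caps
    m=((z>.166)&(z<.2)&(w[...,0]>.3)&(w[...,0]<.8)&(abs(w[...,1])<.4)).astype(np.uint8)
    k,l,st,ce=cv2.connectedComponentsWithStats(m)
    for i in range(1,k):
        if st[i,4]>60: print("bar",ce[i].round(),rect(w[l==i]),np.median(w[l==i][:,2]))
E
```

```text
top bar 370 (array([511.6, 205.7]), array([56., 14.]), np.float32(70.4)) 0.19102787009472671
cap 927 (array([511.7, 206. ]), array([61.8, 62.7]), np.float32(156.5)) 0.16325905206370508 ((511.16839599609375, 206.26324462890625), 32.24488830566406)
brass 345 (array([511.6, 205.7]), array([ 28.9, 117.8]), np.float32(164.0))
[164.79874214 186.99371069] 159 [0.5563 0.1885 0.0703]
[145.93010753 238.05913978] 186 [0.4652 0.2161 0.0702]
bar [393. 167.] (array([ 574. , -189.1]), array([55.6, 14.8]), np.float32(16.5)) 0.17662491149116227
bar [280. 175.] (array([558.1, -16.7]), array([55.9, 14.2]), np.float32(19.6)) 0.1768722839575862
bar [131. 201.] (array([511.6, 205.7]), array([56., 14.]), np.float32(70.4)) 0.19082531551716098
side bar 150 (array([512.4, 205.1]), array([56.7, 14.2]), np.float32(70.0)) 0.19073870581353572
cap 244 (array([512.8, 203.8]), array([62.9, 59.6]), np.float32(0.2)) 0.16373729241647703 ((512.2500610351562, 206.4064483642578), 33.36204528808594)
brass 253 (array([511.7, 203.7]), array([ 27.2, 117.7]), np.float32(163.2))
[238.91452991 184.06837607] 117 [0.4656 0.2113 0.067 ]
[283.21323529 188.16911765] 136 [0.5562 0.1853 0.0677]
bar [260. 137.] (array([512.4, 205.1]), array([56.8, 14.2]), np.float32(70.1)) 0.18631121926959715
bar [298. 201.] (array([557.9, -18. ]), array([56.2, 16. ]), np.float32(19.4)) 0.1756173468586341
bar [325. 271.] (array([ 573.3, -189.9]), array([55.5, 15.7]), np.float32(17.3)) 0.17607310895493378
```

jog_arm(
  steps=[
    [-1, [27.5, -27, -2], [0, 0, 0]],
    [-1, [27.5, -27, -2], [0, 0, 0]],
    [-1, [27.5, -27, -2], [0, 0, 0]],
    [-1, [27.5, -27, -2], [0, 0, 0]],
    [-1, [27.5, -27, -2], [0, 0, 0]],
  ],
)

```text
time: 0.52
eef_pos: [0.2847, -0.3301, 0.2365]
tool_rot: [-3.082, -0.606, 0.0]
wrist_force: [0.5, -0.7, 0.1]
finger_gap: 0.0932
gripper_force: 0.0
```

jog_arm(
  steps=[
    [-1, [27.5, -27, 0], [0, 0, 0]],
    [-1, [27.5, -27, 0], [0, 0, 0]],
    [-1, [27.5, -27, 0], [0, 0, 0]],
    [-1, [27.5, -27, 0], [0, 0, 0]],
    [-1, [27.5, -27, 0], [0, 0, 0]],
  ],
)

```text
time: 0.93
eef_pos: [0.3608, -0.153, 0.2366]
tool_rot: [3.082, 0.606, 0.0]
wrist_force: [0.9, 0.3, 0.8]
finger_gap: 0.0932
gripper_force: 0.0
```

jog_arm(
  steps=[
    [-1, [27.5, -27, 0], [0, 0, 0]],
    [-1, [27.5, -27, 0], [0, 0, 0]],
    [-1, [27.5, -27, 0], [0, 0, 0]],
    [-1, [27.5, -27, 0], [0, 0, 0]],
    [-1, [27.5, -27, 0], [0, 0, 0]],
  ],
)

```text
time: 1.35
eef_pos: [0.4369, 0.0243, 0.2366]
tool_rot: [3.082, 0.607, -0.0]
wrist_force: [1.0, -0.9, 1.1]
finger_gap: 0.0932
gripper_force: 0.0
```

jog_arm(
  steps=[
    [-1, [27.5, -27, 0], [0, 0, 0]],
    [-1, [27.5, -27, 0], [0, 0, 0]],
    [-1, [27.5, -27, 0], [0, 0, 0]],
    [-1, [27.5, -27, 0], [0, 0, 0]],
    [-1, [27.5, -27, 0], [0, 0, 0]],
  ],
)

```text
time: 1.77
eef_pos: [0.5129, 0.2013, 0.2363]
tool_rot: [3.082, 0.607, -0.001]
wrist_force: [0.9, -0.7, 0.1]
finger_gap: 0.0929
gripper_force: 0.0
```

jog_arm(
  steps=[
    [-1, [0, 0, 0], [0, 0, -6.9]],
    [-1, [0, 0, 0], [0, 0, -6.9]],
    [-1, [0, 0, 0], [0, 0, -6.9]],
    [-1, [0, 0, 0], [0, 0, -6.9]],
    [-1, [0, 0, 0], [0, 0, -6.9]],
  ],
)

```text
time: 2.18
eef_pos: [0.5125, 0.1993, 0.2362]
tool_rot: [-2.759, -1.502, 0.001]
wrist_force: [-0.2, 1.0, -0.2]
finger_gap: 0.0929
gripper_force: 0.0
```

jog_arm(
  steps=[
    [-1, [0, 0, 0], [0, 0, -6.8]],
    [-1, [0, 0, 0], [0, 0, -6.7]],
    [-1, [0, 0, 0], [0, 0, 0]],
    [-1, [0, 0, 0], [0, 0, 0]],
    [-1, [0, 0, 0], [0, 0, 0]],
  ],
)

```text
time: 2.6
eef_pos: [0.5127, 0.1992, 0.2365]
tool_rot: [-2.573, -1.803, 0.0]
wrist_force: [-0.4, -0.4, 0.2]
finger_gap: 0.0929
gripper_force: 0.0
```

```bash
cat > e.py <<'E'
import sys
from station import read_state
from scipy.spatial.transform import Rotation as Ro
import numpy as np
t=np.array([.512,.2054,float(sys.argv[1])]) 
s=read_state(); M=Ro.from_rotvec(s["tool_rot"])
print(s["time"],s["eef_pos"].round(4),"yang",np.degrees(np.arctan2(*M.as_matrix()[[1,0],1])).round(2),"z",M.as_matrix()[:,2].round(3))
print("tool shift mm",(M.inv().apply(t-s["eef_pos"])*1000).round(1),s["joints"].round(2),s["wrist_force"].round(1),s["torque"].round(2),s["finger_gap"],s["gripper_force"])
E
python3 e.py 0.173
```

```text
2.6 [0.5127 0.1992 0.2365] yang -19.95 z [-0. -0. -1.]
tool shift mm [ 5.6 -2.7 63.5] [0.29 0.34 1.64 0.   1.16 0.63] [-0.4 -0.4  0.2] [ 0.01 -0.05 -0.07] 0.09293067897087381 0.0
```

jog_arm(
  steps=[
    [-1, [5.6, -2.7, 0], [0, 0, 0]],
    [-1, [0, 0, 20], [0, 0, 0]],
    [-1, [0, 0, 20], [0, 0, 0]],
    [-1, [0, 0, 15], [0, 0, 0]],
    [-1, [0, 0, 7.5], [0, 0, 0]],
  ],
)

```text
time: 3.02
eef_pos: [0.5113, 0.2056, 0.1723]
tool_rot: [-2.57, -1.806, 0.004]
wrist_force: [0.2, -0.4, -0.1]
finger_gap: 0.0933
gripper_force: 0.0
```

jog_arm(
  steps=[
    [-1, [0, 0, 0], [0, 0, 0]],
    [-1, [0, 0, 0], [0, 0, 0]],
    [0.3, [0, 0, 0], [0, 0, 0]],
    [0.5, [0, 0, 0], [0, 0, 0]],
    [0.5, [0, 0, 0], [0, 0, 0]],
  ],
)

```text
time: 3.43
eef_pos: [0.5125, 0.2056, 0.1749]
tool_rot: [2.569, 1.808, 0.002]
wrist_force: [0.2, -0.1, 0.7]
finger_gap: 0.0773
gripper_force: 0.0
```

```bash
python3 e.py 0.173;  python3 - <<'E'
from station import capture
import cv2
c=capture("side"); cv2.imwrite("pics/s1.png",cv2.resize(c["pixels"][90:250,180:350,::-1],None,fx=3.5,fy=3.5))
E
```

```text
3.4333 [0.5125 0.2056 0.1749] yang -19.74 z [ 0.001  0.    -1.   ]
tool shift mm [-0.3 -0.4  1.9] [0.3  0.41 1.7  0.   1.03 0.64] [ 0.2 -0.1  0.7] [-0.02 -0.04  0.03] 0.07730234985818311 0.0
```

View pics/s1.png

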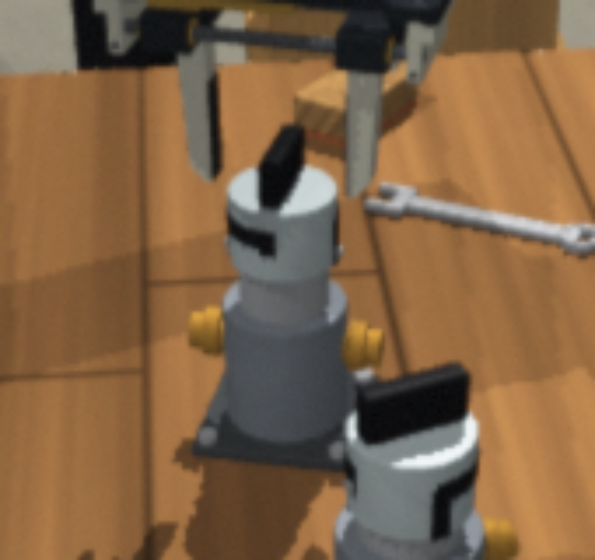

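The fingers straddle the bar (crop pixel 283,165) on both sides, level with the cap top. Closing.

jog_arm(
  steps=[
    [1, [0, 0, 1.5], [0, 0, 0]],
    [1, [0, 0, 0], [0, 0, 0]],
    [1, [0, 0, 0], [0, 0, 0]],
    [1, [0, 0, 0], [0, 0, 0]],
    [1, [0, 0, 0], [0, 0, 0]],
  ],
)

```text
time: 3.9
eef_pos: [0.5121, 0.2054, 0.1726]
tool_rot: [-2.569, -1.808, 0.0]
wrist_force: [-0.2, -0.1, -0.6]
finger_gap: 0.0403
gripper_force: 0.0
```

jog_arm(
  steps=[
    [1, [0, 0, 0], [0, 0, 0]],
    [1, [0, 0, 0], [0, 0, 0]],
    [1, [0, 0, 0], [0, 0, 0]],
    [1, [0, 0, 0], [0, 0, 0]],
    [1, [0, 0, 0], [0, 0, 0]],
  ],
)

```text
time: 4.32
eef_pos: [0.512, 0.2055, 0.1726]
tool_rot: [-2.569, -1.808, 0.0]
wrist_force: [-1.6, 0.8, 0.4]
finger_gap: 0.0135
gripper_force: 30.0
```

```bash
python3 e.py 0.173
```

```text
4.3167 [0.512  0.2055 0.1726] yang -19.72 z [-0.  0. -1.]
tool shift mm [-0.1  0.1 -0.4] [0.3  0.42 1.7  0.   1.02 0.64] [-1.6  0.8  0.4] [0.05 0.13 0.  ] 0.013506277931200438 29.998808205127716
```

jog_arm(
  steps=[
    [1, [0, 0, 6], [0, 0, 0]],
    [1, [0, 0, 6], [0, 0, 0]],
    [1, [0, 0, 6], [0, 0, 0]],
    [1, [0, 0, 6], [0, 0, 0]],
    [1, [0, 0, 0], [0, 0, 0]],
  ],
)

```text
time: 4.73
eef_pos: [0.5121, 0.2055, 0.1486]
tool_rot: [-2.569, -1.808, -0.0]
wrist_force: [-4.4, -0.5, 11.4]
finger_gap: 0.0139
gripper_force: 30.0
```

```bash
python3 e.py 0.149;  python3 - <<'E'
from station import capture
import cv2
c=capture("side"); cv2.imwrite("pics/s2.png",cv2.resize(c["pixels"][90:250,180:350,::-1],None,fx=3.5,fy=3.5))
E
```

```text
4.7333 [0.5121 0.2055 0.1486] yang -19.72 z [ 0.  0. -1.]
tool shift mm [-0.2 -0.1 -0.4] [0.3  0.45 1.72 0.   0.97 0.64] [-4.4 -0.5 11.4] [-0.07  0.88  0.03] 0.013868259012018259 30.007435977458954
```

View pics/s2.png

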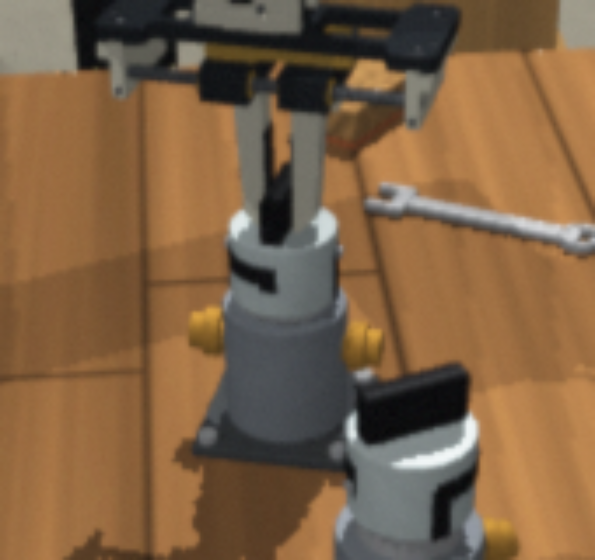

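The cap is pressed down about 24 mm (cap top now at crop pixel ~283,225), and the 11.4 N reading fits the spring. Now turning clockwise (tool +z).

jog_arm(
  steps=[
    [1, [0, 0, 0], [0, 0, 4]],
    [1, [0, 0, 0], [0, 0, 4]],
    [1, [0, 0, 0], [0, 0, 4]],
    [1, [0, 0, 0], [0, 0, 4]],
    [1, [0, 0, 0], [0, 0, 4]],
  ],
)

```text
time: 5.2
eef_pos: [0.5121, 0.2056, 0.1494]
tool_rot: [-2.846, -1.33, -0.0]
wrist_force: [-4.1, -0.4, 10.0]
finger_gap: 0.0142
gripper_force: 30.0
```

```bash
python3 e.py 0.149
```

```text
5.2 [0.5121 0.2056 0.1494] yang -39.91 z [ 0.  0. -1.]
tool shift mm [-0.2  0.1  0.4] [0.3  0.45 1.72 0.   0.97 0.99] [-4.1 -0.4 10. ] [-0.16  0.96  0.08] 0.01417293384901907 30.004453361034393
```

jog_arm(
  steps=[
    [1, [0, 0, 1], [0, 0, 4.5]],
    [1, [0, 0, 0], [0, 0, 4.5]],
    [1, [0, 0, 0], [0, 0, 4.5]],
    [1, [0, 0, 0], [0, 0, 4.5]],
    [1, [0, 0, 0], [0, 0, 4.5]],
  ],
)

```text
time: 5.62
eef_pos: [0.5121, 0.2055, 0.1484]
tool_rot: [-3.051, -0.748, -0.0]
wrist_force: [-5.3, -0.5, 11.9]
finger_gap: 0.0141
gripper_force: 30.0
```

jog_arm(
  steps=[
    [1, [0, 0, 0], [0, 0, 4.5]],
    [1, [0, 0, 0], [0, 0, 4.5]],
    [1, [0, 0, 0], [0, 0, 4.5]],
    [1, [0, 0, 0], [0, 0, 4.5]],
    [1, [0, 0, 0], [0, 0, 4.5]],
  ],
)

```text
time: 6.03
eef_pos: [0.512, 0.2055, 0.1484]
tool_rot: [-3.138, -0.139, -0.0]
wrist_force: [-4.5, -0.7, 11.0]
finger_gap: 0.0139
gripper_force: 30.0
```

jog_arm(
  steps=[
    [1, [0, 0, 0], [0, 0, 4.5]],
    [1, [0, 0, 0], [0, 0, 4.5]],
    [1, [0, 0, 0], [0, 0, 4.5]],
    [1, [0, 0, 0], [0, 0, 4.5]],
    [1, [0, 0, 0], [0, 0, 4]],
  ],
)

```text
time: 6.45
eef_pos: [0.512, 0.2056, 0.1485]
tool_rot: [-3.107, 0.463, -0.0]
wrist_force: [-3.9, -0.8, 11.4]
finger_gap: 0.0137
gripper_force: 30.0
```

```bash
python3 e.py 0.149;  python3 - <<'E'
from station import capture
import cv2
c=capture("side"); cv2.imwrite("pics/s3.png",cv2.resize(c["pixels"][90:250,180:350,::-1],None,fx=3.5,fy=3.5))
E
```

```text
6.45 [0.512  0.2056 0.1485] yang -106.95 z [ 0.  0. -1.]
tool shift mm [ 0.   0.2 -0.5] [0.3  0.45 1.72 0.   0.97 2.16] [-3.9 -0.8 11.4] [-0.12  1.12 -0.  ] 0.01365163503688869 30.001131892204285
```

View pics/s3.png

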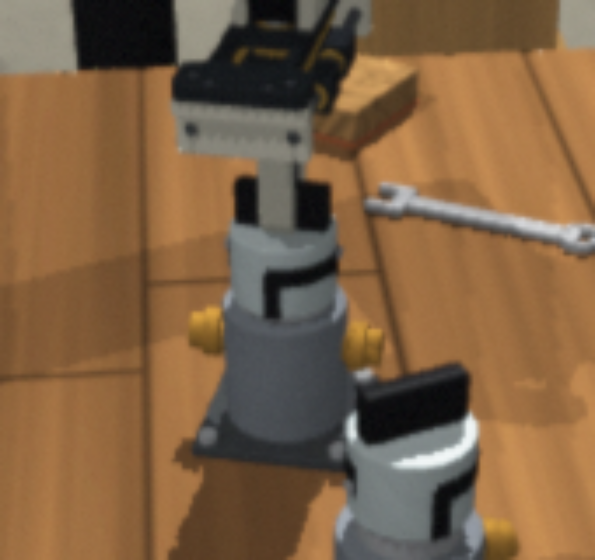

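The bar (crop pixels 235–330, ~200) now lies in line with the stubs. Easing it up into the catch, then releasing.

jog_arm(
  steps=[
    [1, [0, 0, -3], [0, 0, 0]],
    [1, [0, 0, -3], [0, 0, 0]],
    [1, [0, 0, -3], [0, 0, 0]],
    [1, [0, 0, 0], [0, 0, 0]],
    [1, [0, 0, 0], [0, 0, 0]],
  ],
)

```text
time: 6.92
eef_pos: [0.512, 0.2055, 0.1574]
tool_rot: [-3.108, 0.457, -0.0]
wrist_force: [-4.7, 0.2, 9.8]
finger_gap: 0.0141
gripper_force: 30.0
```

jog_arm(
  steps=[
    [-1, [0, 0, 0], [0, 0, 0]],
    [-1, [0, 0, 0], [0, 0, 0]],
    [-1, [0, 0, 0], [0, 0, 0]],
    [-1, [0, 0, 0], [0, 0, 0]],
    [-1, [0, 0, 0], [0, 0, 0]],
  ],
)

```text
time: 7.33
eef_pos: [0.5128, 0.2057, 0.1573]
tool_rot: [-3.107, 0.457, -0.003]
wrist_force: [1.3, 0.8, 5.8]
finger_gap: 0.0426
gripper_force: 2.9
```

jog_arm(
  steps=[
    [-1, [0, 0, 0], [0, 0, 0]],
    [-1, [0, 0, -5], [0, 0, 0]],
    [-1, [0, 0, -15], [0, 0, 0]],
    [-1, [0, 0, -20], [0, 0, 0]],
    [-1, [0, 0, -20], [0, 0, 0]],
  ],
)

```text
time: 7.75
eef_pos: [0.5118, 0.2053, 0.2172]
tool_rot: [3.108, -0.457, -0.002]
wrist_force: [-0.3, -1.1, -0.5]
finger_gap: 0.0755
gripper_force: 0.0
```

jog_arm(
  steps=[
    [-1, [-25, 0, -10], [0, 0, 0]],
    [-1, [-30, 0, 0], [0, 0, 0]],
    [-1, [-30, 0, 0], [0, 0, 0]],
    [-1, [-30, 0, 0], [0, 0, 0]],
    [-1, [0, 0, 0], [0, 0, 0]],
  ],
)

```text
time: 8.17
eef_pos: [0.3982, 0.2392, 0.2267]
tool_rot: [3.108, -0.454, -0.002]
wrist_force: [0.3, -0.7, 0.3]
finger_gap: 0.093
gripper_force: 0.0
```

```bash
python3 e.py 0.2;  python3 - <<'E'
from h import *
from station import capture
for n in("top","side"):
    c=capture(n); w=cloud(c); z=w[...,2]
    m=(z>.166)&(z<.2)&(np.hypot(w[...,0]-.512,w[...,1]-.2055)<.045)
    print(n,m.sum()); 
    if m.sum()>20: print(rect(w[m]),np.median(z[m]),np.nanmax(z[m]))
    if n=="side": cv2.imwrite("pics/s4.png",cv2.resize(c["pixels"][90:250,180:350,::-1],None,fx=3.5,fy=3.5))
E
```

```text
8.1667 [0.3982 0.2392 0.2267] yang -106.62 z [-0.002 -0.    -1.   ]
tool shift mm [118.8  -0.2  26.5] [0.44 0.2  1.86 0.   1.09 2.3 ] [ 0.3 -0.7  0.3] [0.07 0.   0.  ] 0.09297587210057659 0.0
top 411
(array([511.7, 205.5]), array([14.5, 55.7]), np.float32(163.4)) 0.17656977660526932 0.18040561289595536
side 217
(array([512.1, 205.2]), array([16.7, 55.3]), np.float32(160.1)) 0.17481397497990672 0.17969801072034128
```

View pics/s4.png

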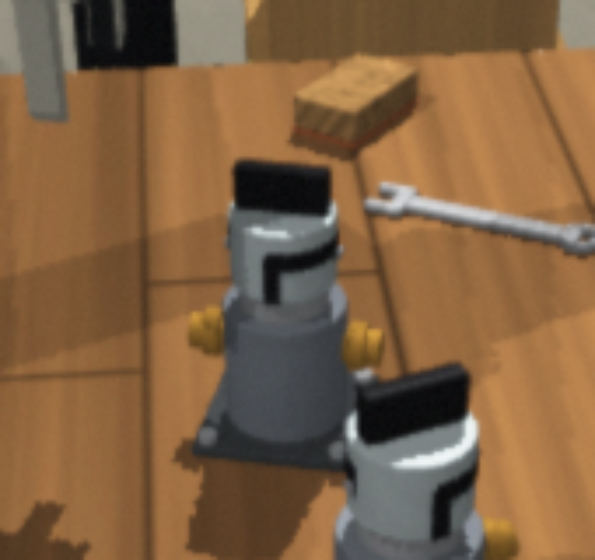

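The bar (crop pixels 235–330, ~187) is in line with the stubs at 163.4°. Its top sits at 177 mm, matching the other two locked caps, and the gripper is clear.

```bash
python3 -c "
from station import hand_in; print(hand_in())"
```

```text
the job is handed in; nothing more can be done
None
```

The third cap is pushed down, turned a quarter turn clockwise and locked 14 mm lower with its bar in line with the stubs, the gripper is clear of it, and the job was handed in at about 8 s.

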